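# Seat the index plate on the drive unit and lock it

## Robot

A 6-joint arm with a two-finger parallel gripper is mounted at the origin on the work surface; the furniture and walls round the work are solid. World frame = base frame: x ahead of the robot, y to its left, z up, the work surface at z = 0. Lengths are in m, angles in rad, forces in N, time in s.
With the tool pointing down it reaches from about 0.325 to 0.875 m from the base axis. Payload 4.4 kg.
Tool frame: the origin (TCP) lies at the centre of the arm's flange, where the gripper is bolted on; the fingertips stand 173 mm ahead of it and the grasp point (between the pads) lies 155 mm ahead of it (r.finger_overhang is the distance from the TCP to the fingertips, in m); z points along the fingers, y is the direction in which the jaws open and shut (so a half turn about z gives the same grasp; the last joint's range is limited). The gripper opens to 85 mm and grips with 20 to 120 N. Pads are 22 mm wide; open, the fingers measure 114 mm over their backs; the gripper's body (76 mm by 85 mm) begins 54 mm behind the grasp point. The pads swing forward as they close: fully open they stand 13 mm farther back than shut.
Start: joints at [1.105, 0.207, 1.542, -0, 1.393, -0.15], TCP at [0.178, 0.547, 0.405] pointing down, gripper open.
Joint ranges: [-2.73, 2.73], [-0.86, 2.22], [0.23, 2.46], [-1.11, 4.25], [0.08, 2.63], [-2.82, 2.82]. Speed limits (rad/s): [2.79, 2.79, 3.14, 3.14, 3.14, 3.14].

## Interface

Orientations are given as a unit quaternion [w, x, y, z].
In Python, from rig import r gives the robot as it stands.
- The arm moves only by the tool move_arm, never from a script. Its argument "moves" is a list of rows, each a list of 3 entries, a list of its own where there are three numbers: the shift along the tool's x, y, z in mm, then the turn, a rotation vector about the tool's x, y, z in rad, then the closure, from 0 (fully open) to 1 (shut). A call has 1 to 20 rows; each row is the pose to reach, as a shift and turn from the pose commanded when the call began, along the tool's axes at that moment; what a row does not reach only later rows make up. A row lasts 1/8 s, in which the tool goes at most 62.5 mm and 10.7 degrees, less where a joint would pass 70% of its speed; a pose out of reach is approached as far as the arm can. A call with a gripper value outside its range is refused whole. The fingers move at their own pace and stop on an object; "force" is the grip in N (left out, the last holds). Time passes only in rows, so rows that repeat a pose let the fingers close. It gives the time, the measured TCP pose, the force and the opening at its end, in the units of the state.
- r.get_obs(): the state, without advancing time (a new reading comes with each control period).
- r.grab_frame(name): name is "side" or "top"; returns the picture (420x560x3 uint8, blue, green, red); there is no depth.
- r.calibration(name): a dict with "fovy" (degrees; the focal length in pixels is half the picture's height over the tangent of half this angle, whatever the lens; pixels are square), "cx", "cy" (the principal point, pixels), "T" (4x4, takes a point from camera to world coordinates). Camera axes: x right, y down, z forward; pixel columns grow to the right and rows downward; lengths in m; the calibration is good to about 2 mm. A picture is of the moment at which its call begins. calibration takes no time and is no camera call.
- r.hand_in(): hands the job in, once; it reports no verdict.
The state is a dict: "time": time; "joint_positions": joint angles; "dq": joint speeds; "joint_efforts": joint torques, N m; "position": TCP position; "ee_rot": TCP orientation; "ft_force": force on the tool from outside, world axes, zero at the start; "torque": the same for the moment, N m; "width": finger opening in m.
Only numpy, scipy, OpenCV 4.12 (cv2) and the standard library are available. Lean on these libraries where they do the work, as an engineer would, in place of code of your own. Each camera call takes 0.05 s, during which the arm holds its last target.

## Task

Fit the slotted index plate onto the drive unit: lower it over the central spindle, turn it as needed until one of its slots drops over the locating pin, and press it gently fully home, without forcing it on the pin. Then swing the keeper arm all the way over the plate's rim to lock it and let go, and leave the tin, the cup and the bottle where they stand.

Things in the scene. Friction and masses are not known exactly. Their poses are not given: they have to be found in the camera images.
- index_plate: Loose aluminium index plate, 0.28 to 0.46 kg, at first flat on the bench: disc 96 mm across, 8 mm thick, with an upright hexagonal boss in its middle. Six slots go through the disc, one every 60 degrees, each 8 mm wide along the circumference, from 29 to 39 mm off the axis. Origin: centre of the underside; z up; x through the middle of one slot.
- boss_top (a point): Top centre of the plate's hexagonal grip boss, 44 mm above the plate's underside (36 mm above the disc). The boss is 30 mm across flats, its flats squarely facing the six slots. A 14 mm wide bore runs right through boss and disc. Axes as the plate's.
- drive: Grey drive unit fixed to the bench, 116 mm (x) by 168 mm (y), housing top 30 mm high. Origin: underside, on the spindle's axis; z up. On it a round dark hub, 84 mm across, with spindle, locating pin and steel collar. Plate and unit may not be pressed together with more than 50 N.
- hub_face (a point): Hub face on the spindle's axis, 36 mm above the bench: the plate's underside rests here when home. One pin stands on it, 34 mm from the axis, 6 mm across, 12 mm tall (top 1 mm tapered to 4 mm). The pin may stand in any direction round the spindle; no measured pose tells which. The hub is braked: it does not turn.
- spindle_tip (a point): Top of the spindle, 52 mm above the hub face, 12 mm across, its last 6 mm tapered to 6 mm. Round its foot a steel collar, 34 mm across, stands 9 to 15 mm above the hub face: a stiff fit that the plate must push down, with about 6 N, to the hub face; it stays where it is left.
- keeper (a joint): Steel keeper arm turning level about a post at the drive's -y end, rad: 0 = swung out, pointing along the drive's -x; grows clockwise as seen from above, to its stop at 1.57 = pointing along the drive's +y, over the plate's rim. It moves stiffly (0.06 N m) and stays where it is left. Its underside is 2 mm above the top of a plate that is fully home.
- keeper_hinge (a point): Point on the keeper's turning axis, on top of the arm's pivot, 53 mm above the bench (82 mm from the spindle's axis along the drive's -y).
- keeper_peg (a point): Centre of the top of the keeper's round black upright peg, 12 mm across, standing 41 mm above the arm, 32 mm from the keeper's axis; peg top 93 mm above the bench.
- steel_tin: Open steel tin, 70 mm across, 33 mm tall, origin under its centre; a bystander.
- sample_cup: Small grey-white cup, 38 mm across, 37 mm tall, origin under its centre; a bystander.
- wide_bottle: Clear stoppered bottle, 60 mm across, 128 mm tall, origin under its centre; a bystander.

How it is judged:
By the outcome, as a careful person would: the job done as asked, in the order asked, and still so for the second after the job is handed in, with the robot touching nothing.
It also fails if it takes over 64 s, if anything falls off the work surface, if the arm or the gripper's body presses on something with over 40 N, if the wrist force passes 120 N, or if a joint passes its speed limit or range.

## Working session

There is one attempt and no reset: what is moved stays moved. The work goes in short steps, Python scripts to look and compute and a tool call to move; the robot and the scene stay as the last step left them, time stands still between calls to the robot, and variables do not carry over. Pictures are saved under pics/ and viewed, and the job is handed in when it is done.

Besides the shell and the picture viewer there is one more tool, called in YAML: its name, and indented under it one key for each argument. move_arm: Moves the arm, as the interface text tells. Its arguments: {"type":"object","properties":{"moves":{"type":"array"},"force":{"type":"number"}},"required":["moves"]}

```bash
ls; mkdir -p pics; python3 - <<'E'
from rig import r
import cv2
for n in("side","top"):
    cv2.imwrite(f"pics/{n}0.png",r.grab_frame(n)); c=r.calibration(n); print(n,c)
print(r.get_obs(), r.finger_overhang)
E
```

```text
pics
side {'fovy': 42.09776573335428, 'cx': 275.52194735588165, 'cy': 207.56742109729174, 'T': array([[-0.95887378, -0.13377846,  0.25032858,  0.2714845 ],
       [-0.28332739,  0.50374992, -0.81606471,  0.67199213],
       [-0.01693112, -0.853428  , -0.52093569,  0.5731065 ],
       [ 0.        ,  0.        ,  0.        ,  1.        ]])}
top {'fovy': 47.5116764423239, 'cx': 280.10703568334975, 'cy': 209.29038890655573, 'T': array([[-0.05693212, -0.97283714,  0.22438054,  0.31928634],
       [-0.99837644,  0.05587953, -0.01104375, -0.09738655],
       [-0.00179451, -0.22464499, -0.97443902,  1.02311757],
       [ 0.        ,  0.        ,  0.        ,  1.        ]])}
{'time': 0.1, 'joint_positions': array([ 1.10545869e+00,  2.07345471e-01,  1.54284017e+00,  6.47227025e-06,
        1.39354533e+00, -1.50500742e-01]), 'dq': array([ 3.15186335e-04, -3.76336473e-05, -3.39575633e-03,  1.59081046e-03,
       -9.67386694e-04,  1.25680857e-03]), 'joint_efforts': array([-2.44823195e-04, -3.84093976e+01, -2.92547643e+01, -1.83562875e-04,
        4.88032863e-03, -3.86205814e-07]), 'position': array([0.17791012, 0.54642398, 0.40362165]), 'ee_rot': array([-3.27072144e-04,  1.56769579e-01,  9.87634627e-01, -1.01790819e-03]), 'ft_force': array([0.16691378, 0.27748243, 0.34855486]), 'torque': array([-0.0442669 , -0.04648654, -0.04246365]), 'width': 0.08558644124071677} 0.1734
```

View pics/side0.png

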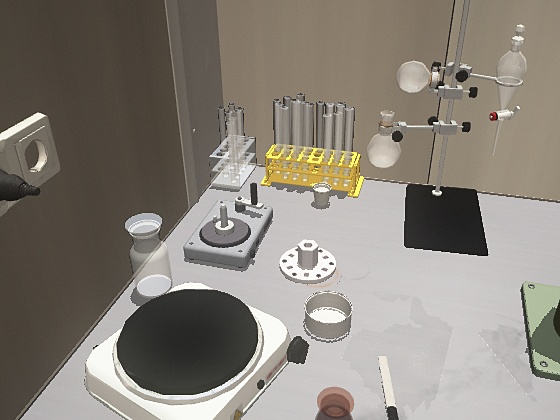

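View pics/top0.png

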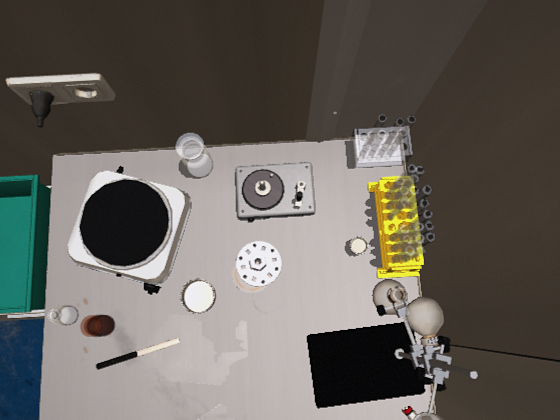

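```bash
cat > h.py <<'E'
import numpy as np,cv2
from rig import r
from scipy.spatial.transform import Rotation as R
def K(n):
    c=r.calibration(n); f=210/np.tan(np.radians(c['fovy']/2)); return f,c['cx'],c['cy'],c['T']
def ray(n,u,v,z):
    f,cx,cy,T=K(n); d=T[:3,:3]@np.array([(u-cx)/f,(v-cy)/f,1]); o=T[:3,3]
    return o+d*(z-o[2])/d[2]
def proj(n,p):
    f,cx,cy,T=K(n); p=np.atleast_2d(p); q=(p-T[:3,3])@T[:3,:3]
    return np.c_[f*q[:,0]/q[:,2]+cx,f*q[:,1]/q[:,2]+cy]
def crop(n,x,y,w,h,s,out,img=None):
    im=r.grab_frame(n) if img is None else img
    cv2.imwrite(out,cv2.resize(im[y:y+h,x:x+w],None,fx=s,fy=s,interpolation=cv2.INTER_CUBIC)); return im
E
python3 - <<'E'
from h import *
a=cv2.imread("pics/top0.png");b=cv2.imread("pics/side0.png")
crop("top",220,150,110,150,5.3,"pics/tc.png".replace('tc','tc1'),a[:, :])
crop("side",170,165,180,125,4.4,"pics/sc1.png",b)
E
python3 -c "
import cv2
for f in('tc1','sc1'):
  a=cv2.imread(f'pics/{f}.png');print(a.shape)
  s=min(800/a.shape[1],600/a.shape[0],1);cv2.imwrite(f'pics/{f}.png',cv2.resize(a,None,fx=s,fy=s)) if s<1 else 0
"
```

```text
(795, 583, 3)
(550, 792, 3)
```

View pics/tc1.png

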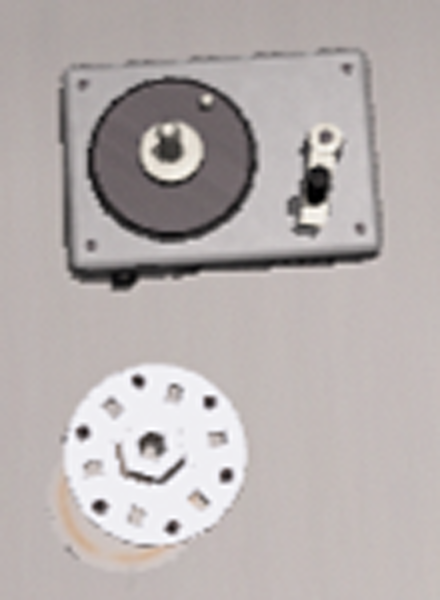

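View pics/sc1.png

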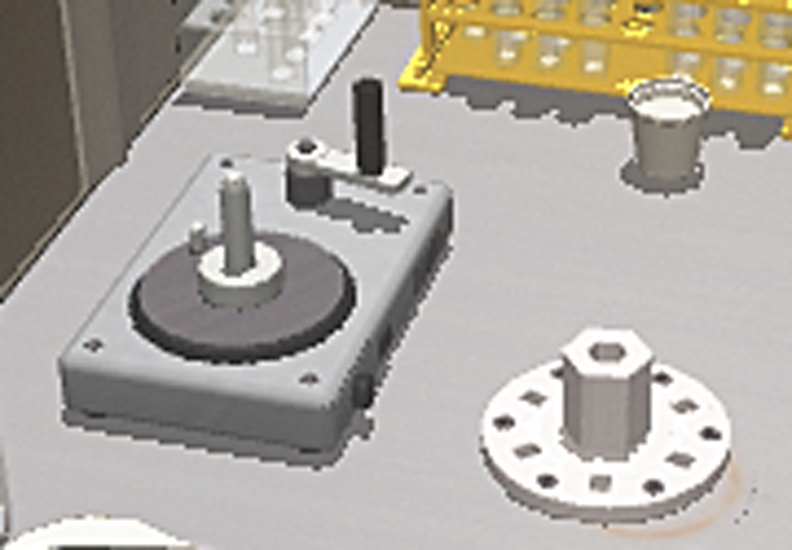

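```bash
python3 - <<'E'
from h import *
a=cv2.imread("pics/top0.png");b=cv2.imread("pics/side0.png")
def t(x,y): return 220+(x+.5)/4-.5,150+(y+.5)/4-.5
def s(x,y): return 170+(x+.5)/4.4-.5,165+(y+.5)/4.4-.5
P=lambda n,q,z:print(n,np.round(ray(n,*q,z)*1000,1))
print("plate disc");P("top",t(155,454.5),.008);P("top",t(152,444),.044);P("side",s(607,351),.044)
print("hub");P("top",t(173,158.5),.036);P("side",s(242,290),.036)
print("spindle tip");P("top",t(169,130),.088);P("side",s(234,176),.088)
print("pin");P("top",t(207,99),.048);P("side",s(197,225),.048)
print("hinge");P("top",t(326,136),.053);P("side",s(307,149),.053)
print("peg");P("top",t(318,176),.093);P("side",s(368,82),.093)
print("housing corners top z30")
for q in[(65,68),(364,50),(382,253),(72,268)]:P("top",t(*q),.03)
for q in[(62,360),(210,157),(450,190),(330,430)]:P("side",s(*q),.03)
print("tin/cup/bottle bases");
P("top",(198,296),.033);P("top",(358,246),.037);P("top",(190,146),.128)
print("slots")
for q in[(175,392),(114,408),(94,467),(136,514),(200,499),(218,439)]:P("top",t(*q),.008)
for q in[(535,398),(527,451),(600,483),(680,459),(684,405)]:P("side",s(*q),.008)
# blobs: plate
g=cv2.cvtColor(a,cv2.COLOR_BGR2GRAY);m=(g>215).astype(np.uint8)
n,l,st,c=cv2.connectedComponentsWithStats(m);
for i in range(1,n):
  if st[i,4]>150:print(i,st[i],c[i])
i=l[255,245];ct=max(cv2.findContours((l==l[270,250]).astype(np.uint8),0,1)[0],key=cv2.contourArea);print(cv2.fitEllipse(cv2.convexHull(ct)))
E
```

```text
plate disc
top [438. -56.   8.]
top [439.3 -56.2  44. ]
side [440.4 -57.2  44. ]
hub
top [592.7 -74.2  36. ]
side [594.7 -71.3  36. ]
spindle tip
top [593.5 -74.1  88. ]
side [595.4 -73.9  88. ]
pin
top [621.2 -94.2  48. ]
side [622.7 -94.9  48. ]
hinge
top [ 595.7 -155.9   53. ]
side [ 596.6 -156.8   53. ]
peg
top [ 563.6 -148.    93. ]
side [ 565.6 -151.3   93. ]
housing corners top z30
top [648.9 -17.8  30. ]
top [ 649.8 -181.3   30. ]
top [ 535.9 -182.7   30. ]
top [537.2 -17.4  30. ]
side [648.8 -15.3  30. ]
side [ 650.5 -175.8   30. ]
side [ 538.9 -176.2   30. ]
side [ 5.326e+02 -1.000e-01  3.000e+01]
tin/cup/bottle bases
top [375.3  69.3  33. ]
top [ 458.7 -266.1   37. ]
top [664.5  63.8 128. ]
slots
top [470.9 -68.3   8. ]
top [464.1 -35.3   8. ]
top [433.3 -23.3   8. ]
top [407.2 -44.5   8. ]
top [413.1 -78.7   8. ]
top [444.4 -89.9   8. ]
side [471.8 -68.3   8. ]
side [465.9 -34.6   8. ]
side [434.3 -22.9   8. ]
side [408.4 -45.    8. ]
side [414.1 -79.1   8. ]
26 [ 86 171  47  29 377] [104.01856764 179.88328912]
34 [ 119  182   65   97 1069] [161.7857811  235.16276894]
45 [ 69 224  38  44 438] [ 79.92922374 249.9543379 ]
50 [ 236  241   46   45 1293] [258.67130704 263.05955143]
65 [185 281  29  31 679] [198.61266568 296.19587629]
70 [138 338  41  18 167] [158.95209581 346.33532934]
((258.33740234375, 263.23284912109375), (44.49020767211914, 45.40865707397461), 68.5197525024414)
```

```bash
cat >> h.py <<'E'
def st():
    o=r.get_obs(); Rm=R.from_quat(np.asarray(o['ee_rot'])[[1,2,3,0]]).as_matrix()
    y=np.degrees(np.arctan2(Rm[1,1],Rm[0,1]))
    print('t %.2f pos %s yaw_y %.2f zaxis %s F %s M %s w %.1f'%(o['time'],np.round(o['position']*1000,1),y,np.round(Rm[:,2],4),np.round(o['ft_force'],1),np.round(o['torque'],2),o['width']*1000)); return o,Rm,y
def go(p,yaw):
    "p mm world TCP, yaw deg of tool y, tool pointing down -> shift mm, rotvec, in tool axes"
    o,Rm,y=st(); c,s=np.cos(np.radians(yaw)),np.sin(np.radians(yaw))
    Rt=np.array([[-s*-1,c,0],[-c,s,0],[0,0,-1.]])
    print('shift',np.round(Rm.T@(np.array(p)-o['position']*1000),1),'rot',np.round(R.from_matrix(Rm.T@Rt).as_rotvec(),4))
E
python3 - <<'E'
from h import *
go([439.3,-56.6,290],39.8)
E
```

```text
t 0.10 pos [177.9 546.4 403.6] yaw_y 71.96 zaxis [-0.001  -0.0019 -1.    ] F [0.2 0.3 0.3] M [-0.04 -0.05 -0.04] w 85.6Traceback (most recent call last):
  File "<stdin>", line 2, in <module>
  File "h.py", line 23, in go
    print('shift',np.round(Rm.T@(np.array(p)-o['position']*1000),1),'rot',np.round(R.from_matrix(Rm.T@Rt).as_rotvec(),4))
                                                                                   ~~~~~~~~~~~~~^^^^^^^^^
  File "scipy/spatial/transform/_rotation.pyx", line 1143, in scipy.spatial.transform._rotation.Rotation.from_matrix
ValueError: Non-positive determinant (left-handed or null coordinate frame) in rotation matrix 0: [[-8.46554816e-01 -5.32301452e-01 -3.26901473e-04]
 [-5.32300877e-01  8.46552604e-01  2.11319268e-03]
 [ 8.48116239e-04 -1.96294338e-03  9.99997714e-01]].
```

```bash
sed -i 's/\[\[-s\*-1,c,0\],\[-c,s,0\]/[[-s,c,0],[c,s,0]/' h.py
python3 - <<'E'
from h import *
go([439.3,-56.6,290],39.8)
E
```

```text
t 0.10 pos [177.9 546.4 403.6] yaw_y 71.96 zaxis [-0.001  -0.0019 -1.    ] F [0.2 0.3 0.3] M [-0.04 -0.05 -0.04] w 85.6
shift [-435.3 -492.2  114.5] rot [-2.100e-03  3.000e-04  5.613e-01]
```

move_arm:
  moves:
    - [[-110,-124,20],[0,0,0.14],0]
    - [[-220,-248,50],[0,0,0.28],0]
    - [[-330,-372,80],[0,0,0.42],0]
    - [[-435,-492,114],[-0.002,0,0.561],0]
    - [[-435,-492,114],[-0.002,0,0.561],0]
    - [[-435,-492,114],[-0.002,0,0.561],0]
    - [[-435,-492,114],[-0.002,0,0.561],0]
    - [[-435,-492,114],[-0.002,0,0.561],0]
    - [[-435,-492,114],[-0.002,0,0.561],0]
    - [[-435,-492,114],[-0.002,0,0.561],0]
    - [[-435,-492,114],[-0.002,0,0.561],0]
    - [[-435,-492,114],[-0.002,0,0.561],0]
    - [[-435,-492,114],[-0.002,0,0.561],0]
    - [[-435,-492,114],[-0.002,0,0.561],0]
  force: 40

```text
time: 1.85
position: [0.4388, -0.0546, 0.2906]
ee_rot: [-0.0, 0.423, 0.906, 0.001]
ft_force: [-0.2, 0.3, 0.1]
width: 0.0853
```

```bash
python3 - <<'E'
from h import *
go([439.3,-56.6,185.5],39.8)
crop("side",170,100,180,125,4.4,"pics/s1.png")
st()
E
```

```text
t 1.85 pos [438.8 -54.6 290.6] yaw_y 39.92 zaxis [ 6.e-04  2.e-03 -1.e+00] F [-0.2  0.3  0.1] M [0.02 0.03 0.01] w 85.3
shift [ -2.   -1.1 105.1] rot [ 0.0017 -0.0012  0.0021]
t 1.90 pos [438.9 -54.6 290.7] yaw_y 39.93 zaxis [ 0.001   0.0018 -1.    ] F [ 0.7 -0.1 -0.6] M [-0.02 -0.02  0.  ] w 85.5
```

View pics/s1.png

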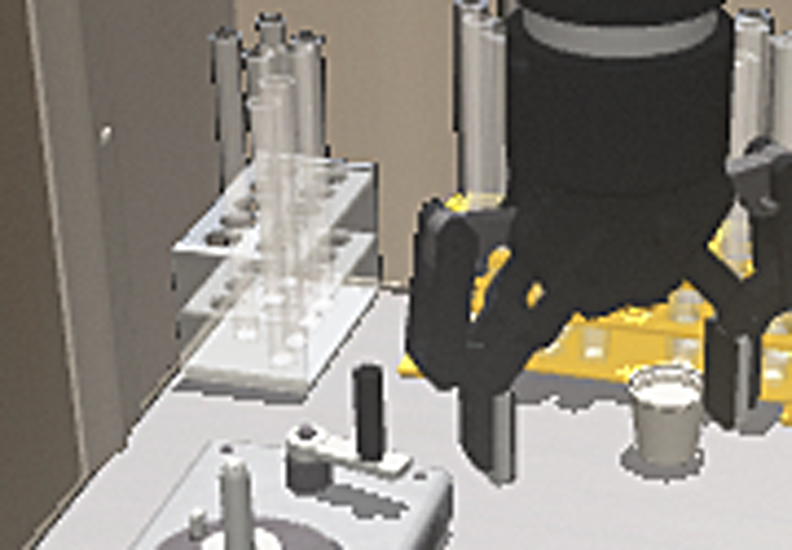

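The picture shows the gripper open above the plate, fingertips around (495,480) and (735,425) in the crop, clear of the keeper and cup. Descending.

move_arm:
  moves:
    - [[-2,-1,45],[0,0,0],0]
    - [[-2,-1,80],[0,0,0],0]
    - [[-2,-1,100],[0,0,0],0]
    - [[-2,-1,105],[0,0,0],0]
    - [[-2,-1,105],[0,0,0],0]
    - [[-2,-1,105],[0,0,0],0]

```text
time: 2.65
position: [0.4407, -0.0578, 0.1868]
ee_rot: [0.001, 0.424, 0.906, 0.001]
ft_force: [-1.2, 0.1, -0.1]
width: 0.0853
```

```bash
python3 - <<'E'
from h import *
go([439.3,-56.6,185.5],39.8)
im=crop("side",240,190,140,100,5,"pics/s2.png")
E
```

```text
t 2.65 pos [440.7 -57.8 186.8] yaw_y 39.85 zaxis [ 3.6e-03  8.0e-04 -1.0e+00] F [-1.2  0.1 -0.1] M [-0.09 -0.01 -0.  ] w 85.3
shift [ 1.8 -0.3  1.3] rot [0.0033 0.0017 0.0008]
```

View pics/s2.png

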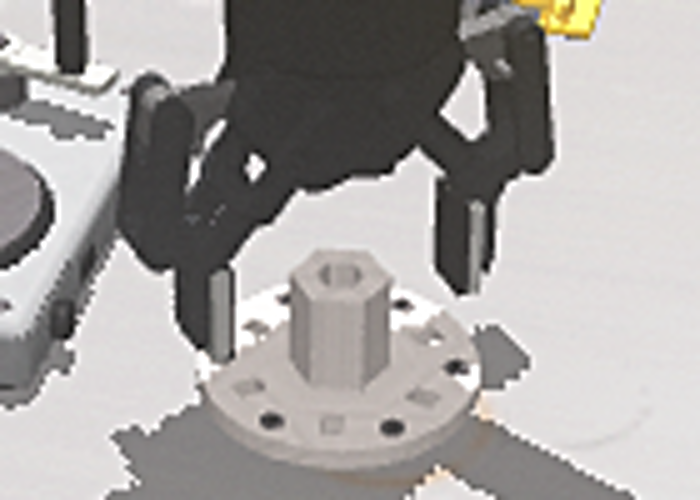

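Fingers straddle the boss (boss at crop ~(340,320), fingers at ~(215,310), (465,240)). Closing.

move_arm:
  moves:
    - [[1,0,1],[0,0,0],0]
    - [[1,0,1],[0,0,0],0.3]
    - [[1,0,1],[0,0,0],0.5]
    - [[1,0,1],[0,0,0],0.8]
    - [[1,0,1],[0,0,0],1]
    - [[1,0,1],[0,0,0],1]
    - [[1,0,1],[0,0,0],1]
    - [[1,0,1],[0,0,0],1]
  force: 50

```text
time: 3.7
position: [0.4396, -0.057, 0.1849]
ee_rot: [0.001, 0.424, 0.906, 0.001]
ft_force: [1.0, 1.2, 1.2]
width: 0.0295
```

```bash
python3 - <<'E'
from h import *
st()
im=crop("side",240,190,140,100,5,"pics/s3.png")
st()
cv2.imwrite("pics/t3.png",cv2.resize(r.grab_frame("top")[150:300,200:340],None,fx=4,fy=4,interpolation=cv2.INTER_CUBIC))
st()
E
```

```text
t 3.70 pos [439.6 -57.  184.9] yaw_y 39.81 zaxis [ 0.002   0.0016 -1.    ] F [1.  1.2 1.2] M [ 0.13 -0.16 -0.09] w 29.5
t 3.75 pos [439.6 -57.  184.9] yaw_y 39.81 zaxis [ 0.0019  0.0016 -1.    ] F [1.5 0.4 1.7] M [ 0.13 -0.2  -0.02] w 29.2
t 3.80 pos [439.6 -57.  184.9] yaw_y 39.82 zaxis [ 0.0019  0.0015 -1.    ] F [1.9 0.6 1.4] M [ 0.15 -0.17  0.01] w 29.4
```

View pics/s3.png

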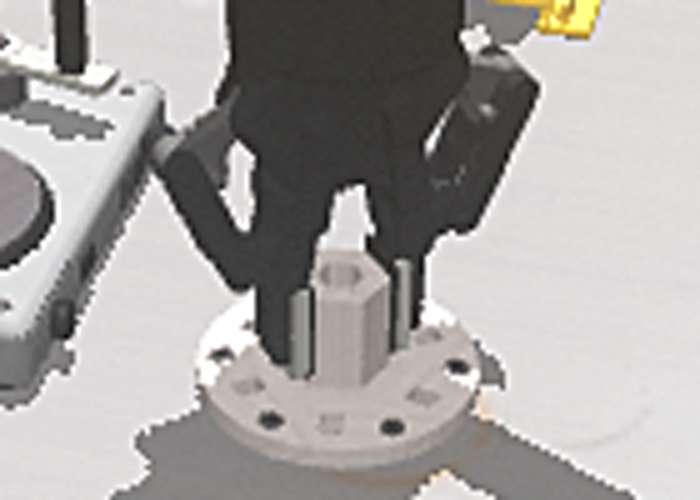

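```bash
python3 - <<'E'
from h import *
go([594.6,-74.2,290],23.1)
E
```

```text
t 3.80 pos [439.6 -57.  184.9] yaw_y 39.82 zaxis [ 0.0019  0.0015 -1.    ] F [1.9 0.6 1.4] M [ 0.15 -0.17  0.01] w 29.4
shift [-112.4  108.3 -104.9] rot [ 0.0025 -0.0003  0.2917]
```

move_arm:
  moves:
    - [[0,0,-20],[0,0,0],1]
    - [[0,0,-60],[0,0,0],1]
    - [[0,0,-105],[0,0,0],1]
    - [[-25,25,-105],[0,0,0.07],1]
    - [[-60,60,-105],[0,0,0.15],1]
    - [[-90,90,-105],[0,0,0.22],1]
    - [[-110,105,-105],[0,0,0.29],1]
    - [[-112,108,-105],[0.002,0,0.292],1]
    - [[-112,108,-105],[0.002,0,0.292],1]
    - [[-112,108,-105],[0.002,0,0.292],1]
    - [[-112,108,-105],[0.002,0,0.292],1]

```text
time: 5.18
position: [0.5931, -0.0738, 0.2897]
ee_rot: [-0.001, 0.551, 0.834, -0.0]
ft_force: [0.0, 0.5, -4.4]
width: 0.0293
```

```bash
python3 - <<'E'
from h import *
go([594.6,-74.2,290],23.1)
im=crop("side",170,130,150,120,5,"pics/s4.png")
crop("top",200,130,150,120,5,"pics/t4.png")
cv2.imwrite("pics/s4r.png",im)
st()
E
```

```text
t 5.17 pos [593.1 -73.8 289.7] yaw_y 23.10 zaxis [-1.5e-03  7.0e-04 -1.0e+00] F [ 0.   0.5 -4.4] M [ 0.07 -0.05 -0.01] w 29.3
shift [-0.9  1.3 -0.3] rot [-0.0011 -0.0013  0.    ]
t 5.28 pos [593.4 -73.9 290. ] yaw_y 23.10 zaxis [-7.e-04  6.e-04 -1.e+00] F [ 0.5 -0.1 -4.6] M [ 0.04  0.03 -0.02] w 29.4
```

View pics/s4.png

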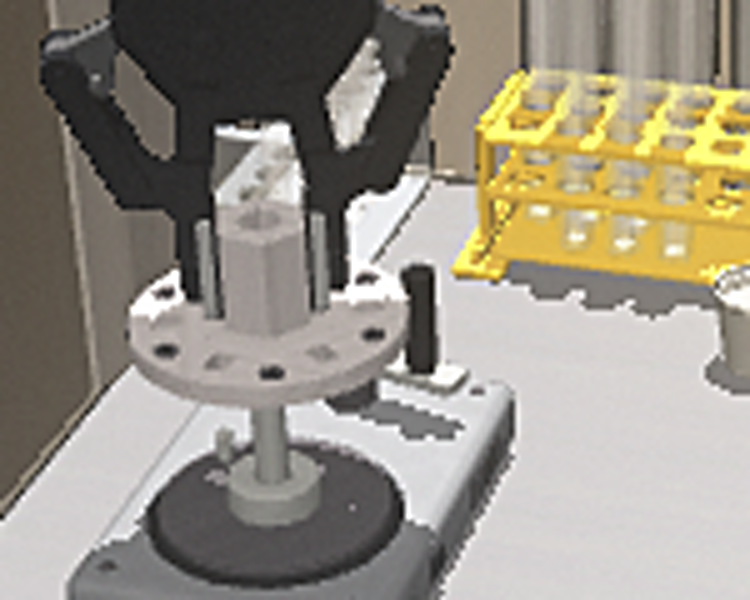

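View pics/t4.png

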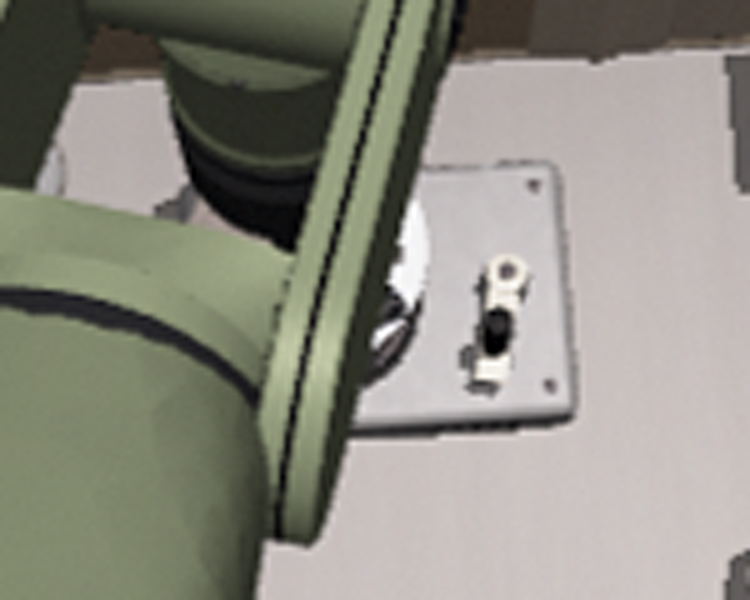

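```bash
cat >> h.py <<'E'
def circ(c,rad,z,n=360):
    a=np.linspace(0,2*np.pi,n); return np.c_[c[0]+rad*np.cos(a),c[1]+rad*np.sin(a),np.full(n,z)]/1000
def overlay(n,im,items,x,y,w,h,s,out):
    big=cv2.resize(im[y:y+h,x:x+w],None,fx=s,fy=s,interpolation=cv2.INTER_CUBIC)
    for pts,col in items:
        q=(proj(n,pts)-[x,y]+.5)*s-.5
        cv2.polylines(big,[np.round(q*8).astype(np.int32)],False,col,1,cv2.LINE_AA,3)
    cv2.imwrite(out,big)
E
python3 - <<'E'
from h import *
im=cv2.imread("pics/s4r.png")
p=(593.4,-73.9);zu=105.1;s=(594.5,-73.8)
it=[(circ(p,48,zu+8),(0,0,255)),(circ(p,48,zu),(0,0,255)),(circ(p,7,zu+44),(0,0,255)),
(circ(s,42,36),(255,0,0)),(circ(s,17,51),(255,0,0)),(circ(s,6,80),(255,0,0)),(circ(s,6,51),(255,0,0))]
c=np.array([s[0]+34*np.cos(np.radians(-36.9)),s[1]+34*np.sin(np.radians(-36.9))])
it+=[(circ(c,3,47),(0,255,0)),(circ(c,3,36),(0,255,0))]
for k in range(6):
    a=np.radians(23.1+60*k);u=np.array([np.cos(a),np.sin(a)]);v=np.array([-u[1],u[0]])
    q=[np.r_[p+u*x+v*y,zu+8]/1000 for x,y in((29,-4),(39,-4),(39,4),(29,4),(29,-4))]
    it.append((np.array(q),(0,255,0)))
overlay("side",im,it,170,130,150,120,5,"pics/o4.png")
E
```

```text
(no output)
```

View pics/o4.png

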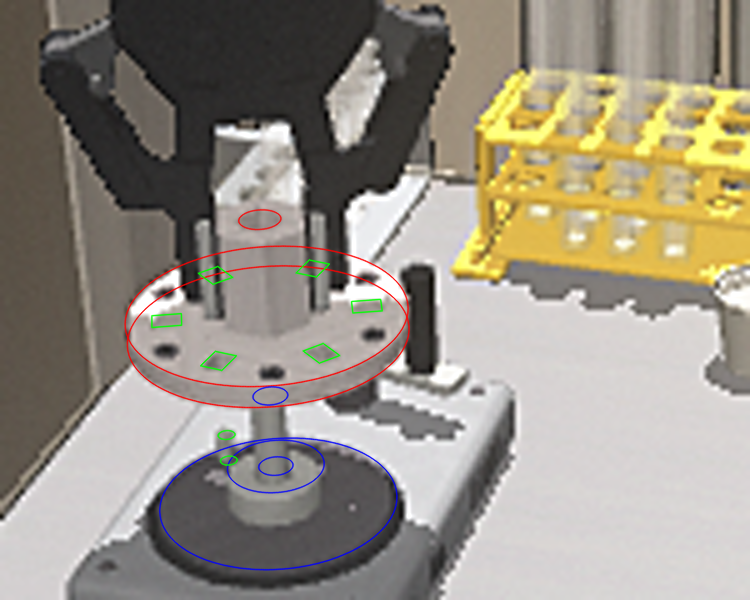

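```bash
python3 - <<'E'
from h import *
im=cv2.imread("pics/side0.png")
s=(594.7,-73.7)
it=[(circ(s,42,36),(255,0,0)),(circ(s,17,51),(0,0,255)),(circ(s,17,45),(0,0,255)),(circ(s,6,82),(255,0,0)),(circ(s,3,88),(255,0,0))]
for an in(-36.9,):
  c=np.array([s[0]+34*np.cos(np.radians(an)),s[1]+34*np.sin(np.radians(an))])
  it+=[(circ(c,3,47),(0,255,0)),(circ(c,3,36),(0,255,0))]
overlay("side",im,it,190,195,75,60,10,"pics/o0.png")
im=cv2.imread("pics/top0.png")
overlay("top",im,it,230,155,75,60,10,"pics/o0t.png")
E
```

```text
(no output)
```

View pics/o0.png

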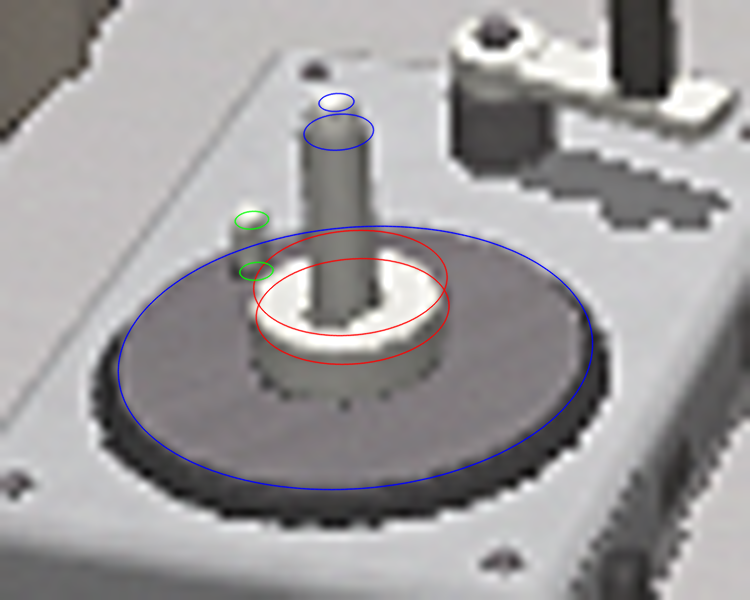

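View pics/o0t.png

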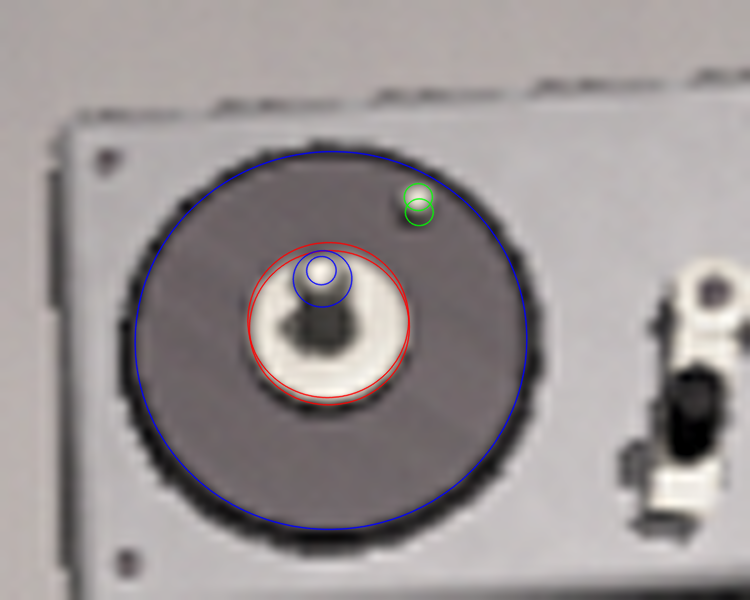

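Model overlays: hub/pin/spindle fit at (594.6,-73.7), pin at about -37°; collar top is only ~9–10 mm above the hub face. The held plate needs ~+1.7 mm in x. Shift and enter the spindle.

move_arm:
  moves:
    - [[0,1.7,0],[0,0,0],1]
    - [[0,1.7,5],[0,0,0],1]
    - [[0,1.7,12],[0,0,0],1]
    - [[0,1.7,18],[0,0,0],1]
    - [[0,1.7,25],[0,0,0],1]
    - [[0,1.7,25],[0,0,0],1]
    - [[0,1.7,25],[0,0,0],1]

```text
time: 6.15
position: [0.5954, -0.0734, 0.2648]
ee_rot: [-0.001, 0.551, 0.834, 0.0]
ft_force: [-0.0, 0.2, -4.1]
width: 0.0291
```

```bash
python3 - <<'E'
from h import *
o,_,y=st()
im=r.grab_frame("side");cv2.imwrite("pics/s5r.png",im)
p=o['position'][:2]*1000;zu=o['position'][2]*1000-184.9
it=[(circ(p,48,zu+8),(0,0,255)),(circ(p,48,zu),(0,0,255)),(circ(p,7,zu+44),(0,0,255)),]
for k in range(6):
    a=np.radians(y+60*k);u=np.array([np.cos(a),np.sin(a)]);v=np.array([-u[1],u[0]])
    q=[np.r_[p+u*x+v*yy,zu+8]/1000 for x,yy in((29,-4),(39,-4),(39,4),(29,4),(29,-4))]
    it.append((np.array(q),(0,255,0)))
overlay("side",im,it,185,160,80,65,9,"pics/o5.png")
st()
E
```

```text
t 6.15 pos [595.4 -73.4 264.8] yaw_y 23.09 zaxis [-9.e-04  8.e-04 -1.e+00] F [-0.   0.2 -4.1] M [ 0.05 -0.01  0.03] w 29.1
t 6.20 pos [595.5 -73.3 265. ] yaw_y 23.09 zaxis [-7.e-04  7.e-04 -1.e+00] F [-0.2 -0.1 -3.9] M [ 0.03 -0.04  0.  ] w 29.5
```

View pics/o5.png

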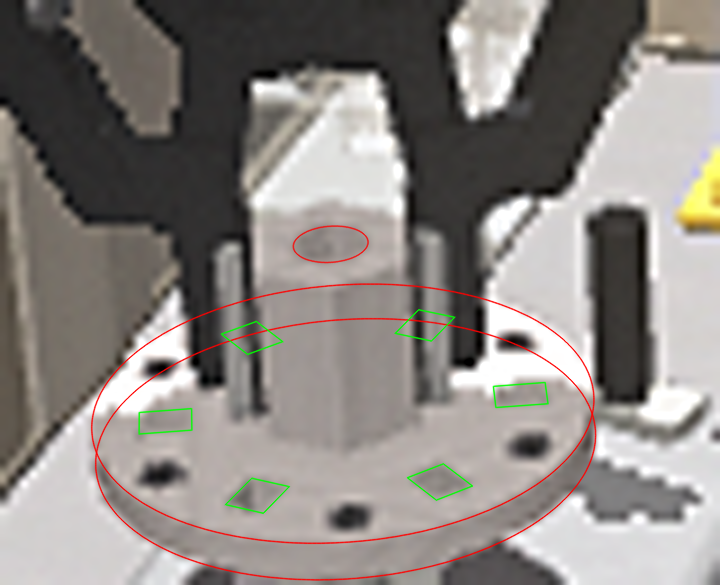

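move_arm:
  moves:
    - [[0,-0.6,5],[0,0,0],1]
    - [[0,-0.6,12],[0,0,0],1]
    - [[0,-0.6,20],[0,0,0],1]
    - [[0,-0.6,26],[0,0,0],1]
    - [[0,-0.6,29],[0,0,0],1]
    - [[0,-0.6,29],[0,0,0],1]
    - [[0,-0.6,29],[0,0,0],1]

```text
time: 7.08
position: [0.5949, -0.0737, 0.2358]
ee_rot: [-0.0, 0.551, 0.834, 0.0]
ft_force: [1.9, -1.3, -5.0]
width: 0.0294
```

```bash
cat > ov.py <<'E'
from h import *
import sys
o,_,y=st()
im=r.grab_frame("side");cv2.imwrite(f"pics/s{sys.argv[1]}r.png",im)
p=o['position'][:2]*1000;zu=o['position'][2]*1000-184.9
it=[(circ(p,48,zu+8),(0,0,255)),(circ(p,48,zu),(0,0,255))]
for k in range(6):
    a=np.radians(y+60*k);u=np.array([np.cos(a),np.sin(a)]);v=np.array([-u[1],u[0]])
    q=[np.r_[p+u*x+v*yy,zu+8]/1000 for x,yy in((29,-4),(39,-4),(39,4),(29,4),(29,-4))]
    it.append((np.array(q),(0,255,0)))
overlay("side",im,it,185,180,80,65,9,f"pics/o{sys.argv[1]}.png")
st()
E
python3 ov.py 6
```

```text
t 7.08 pos [594.9 -73.7 235.8] yaw_y 23.09 zaxis [-4.e-04  4.e-04 -1.e+00] F [ 1.9 -1.3 -5. ] M [-0.25 -0.35 -0.03] w 29.4
t 7.12 pos [594.9 -73.7 235.8] yaw_y 23.09 zaxis [-3.e-04  3.e-04 -1.e+00] F [ 1.6 -1.8 -5.8] M [-0.24 -0.27 -0.04] w 29.2
```

View pics/o6.png

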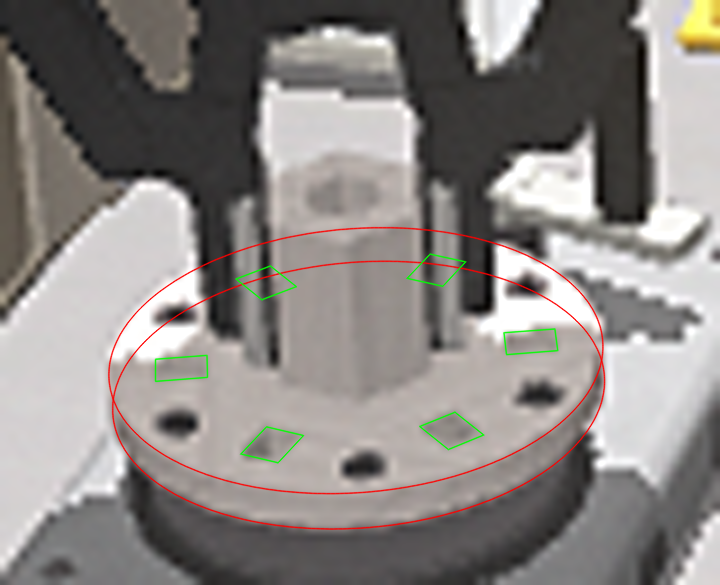

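move_arm:
  moves:
    - [[-0.6,0.2,0],[0,0,0],1]
    - [[-0.6,0.2,1],[0,0,0],1]
    - [[-0.6,0.2,2],[0,0,0],1]
    - [[-0.6,0.2,2],[0,0,0],1]

```text
time: 7.62
position: [0.5951, -0.0739, 0.2337]
ee_rot: [-0.001, 0.551, 0.834, 0.0]
ft_force: [0.3, 0.3, -3.6]
width: 0.029
```

move_arm:
  moves:
    - [[0,0,0.5],[0,0,0],1]
    - [[0,0,1],[0,0,0],1]
    - [[0,0,1.5],[0,0,0],1]
    - [[0,0,1.5],[0,0,0],1]

```text
time: 8.12
position: [0.5953, -0.074, 0.2324]
ee_rot: [-0.0, 0.551, 0.834, 0.0]
ft_force: [-0.6, 0.2, -3.0]
width: 0.0297
```

```bash
python3 -c "
from h import *
st()"
```

```text
t 8.12 pos [595.3 -74.  232.4] yaw_y 23.09 zaxis [-7.e-04  7.e-04 -1.e+00] F [-0.6  0.2 -3. ] M [-0.05  0.08  0.01] w 29.7
```

move_arm:
  moves:
    - [[0,0,0.5],[0,0,0],1]
    - [[0,0,1],[0,0,0],1]
    - [[0,0,1.5],[0,0,0],1]
    - [[0,0,1.5],[0,0,0],1]

```text
time: 8.62
position: [0.5953, -0.074, 0.231]
ee_rot: [-0.0, 0.551, 0.834, 0.0]
ft_force: [-3.7, -0.1, 0.9]
width: 0.0294
```

```bash
python3 -c "
from h import *
st()"
```

```text
t 8.62 pos [595.3 -74.  231. ] yaw_y 23.09 zaxis [-5.e-04  6.e-04 -1.e+00] F [-3.7 -0.1  0.9] M [ 0.11  0.44 -0.  ] w 29.4
```

move_arm:
  moves:
    - [[0.2,-0.4,0],[0,0,0],1]
    - [[0.2,-0.4,0],[0,0,0],1]

```text
time: 8.88
position: [0.5951, -0.0741, 0.231]
ee_rot: [0.0, 0.551, 0.834, 0.0]
ft_force: [-0.2, 0.7, 1.0]
width: 0.0298
```

```bash
python3 -c "
from h import *
st()
r.grab_frame('side');st()
r.grab_frame('side');st()"
```

```text
t 8.88 pos [595.1 -74.1 231. ] yaw_y 23.08 zaxis [ 4.e-04  5.e-04 -1.e+00] F [-0.2  0.7  1. ] M [0.14 0.19 0.01] w 29.8
t 8.93 pos [595.1 -74.  231. ] yaw_y 23.09 zaxis [ 3.e-04  5.e-04 -1.e+00] F [-0.9  1.   1.6] M [0.18 0.16 0.01] w 29.2
t 8.97 pos [595.1 -74.  231. ] yaw_y 23.09 zaxis [ 3.e-04  5.e-04 -1.e+00] F [-0.8  0.5  0.8] M [0.15 0.15 0.05] w 29.2
```

move_arm:
  moves:
    - [[0.2,-0.2,0.4],[0,0,0],1]
    - [[0.2,-0.2,0.8],[0,0,0],1]
    - [[0.2,-0.2,0.8],[0,0,0],1]

```text
time: 9.35
position: [0.5949, -0.074, 0.2303]
ee_rot: [0.0, 0.551, 0.834, 0.0]
ft_force: [0.7, 0.6, 1.7]
width: 0.0295
```

```bash
python3 ov.py 7
```

```text
t 9.35 pos [594.9 -74.  230.3] yaw_y 23.09 zaxis [ 8.e-04  3.e-04 -1.e+00] F [0.7 0.6 1.7] M [ 0.13 -0.12 -0.03] w 29.5
t 9.40 pos [594.9 -74.  230.3] yaw_y 23.09 zaxis [ 8.e-04  3.e-04 -1.e+00] F [1.1 0.3 1.3] M [ 0.16 -0.19  0.01] w 29.0
```

View pics/o7.png

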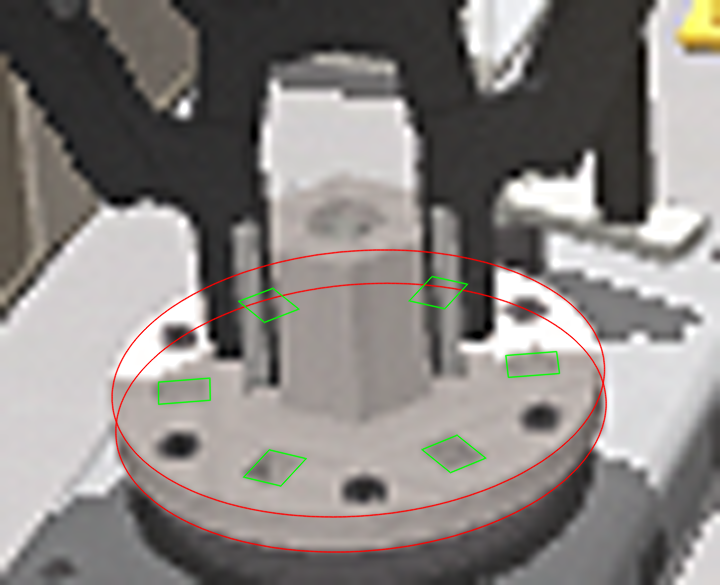

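Net force plateaued at ~5 N while advancing – the collar sliding, underside 2.6 mm below the pin top. Continue gently.

move_arm:
  moves:
    - [[0,0,0.6],[0,0,0],1]
    - [[0,0.1,1.2],[0,0,0],1]
    - [[0,0.1,1.8],[0,0,0],1]
    - [[0,0.1,2.4],[0,0,0],1]
    - [[0,0.1,2.4],[0,0,0],1]

```text
time: 10.02
position: [0.595, -0.074, 0.2278]
ee_rot: [0.0, 0.551, 0.834, 0.0]
ft_force: [2.6, -0.0, 0.1]
width: 0.0294
```

```bash
python3 -c "
from h import *
st()"
```

```text
t 10.03 pos [595.  -74.  227.8] yaw_y 23.09 zaxis [ 6.e-04  3.e-04 -1.e+00] F [ 2.6 -0.   0.1] M [ 0.07 -0.56  0.01] w 29.4
```

move_arm:
  moves:
    - [[-0.1,0.3,0.5],[0,0,0],1]
    - [[-0.1,0.3,1.2],[0,0,0],1]
    - [[-0.1,0.3,1.9],[0,0,0],1]
    - [[-0.1,0.3,2.6],[0,0,0],1]
    - [[-0.1,0.3,3.3],[0,0,0],1]
    - [[-0.1,0.3,4],[0,0,0],1]
    - [[-0.1,0.3,4.5],[0,0,0],1]
    - [[-0.1,0.3,4.5],[0,0,0],1]

```text
time: 11.02
position: [0.595, -0.0739, 0.2231]
ee_rot: [-0.0, 0.551, 0.834, 0.0]
ft_force: [2.3, -0.1, 1.6]
width: 0.0293
```

```bash
python3 -c "
from h import *
st()"
```

```text
t 11.03 pos [595.  -73.9 223.1] yaw_y 23.09 zaxis [-5.e-04  5.e-04 -1.e+00] F [ 2.3 -0.1  1.6] M [-0.11 -0.54 -0.03] w 29.3
```

Underside ~38 mm; last 2 mm in small steps.

move_arm:
  moves:
    - [[-0.1,0.2,0.4],[0,0,0],1]
    - [[-0.1,0.2,0.8],[0,0,0],1]
    - [[-0.1,0.2,1.2],[0,0,0],1]
    - [[-0.1,0.2,1.5],[0,0,0],1]
    - [[-0.1,0.2,1.5],[0,0,0],1]

```text
time: 11.65
position: [0.5951, -0.0739, 0.2215]
ee_rot: [-0.001, 0.551, 0.834, -0.0]
ft_force: [2.5, -1.0, 1.0]
width: 0.029
```

```bash
python3 ov.py 8
```

```text
t 11.65 pos [595.1 -73.9 221.5] yaw_y 23.09 zaxis [-9.e-04  5.e-04 -1.e+00] F [ 2.5 -1.   1. ] M [-0.27 -0.44 -0.03] w 29.0
t 11.70 pos [595.1 -73.9 221.5] yaw_y 23.09 zaxis [-1.e-03  5.e-04 -1.e+00] F [ 1.9 -2.   1.2] M [-0.19 -0.46  0.03] w 29.4
```

View pics/o8.png

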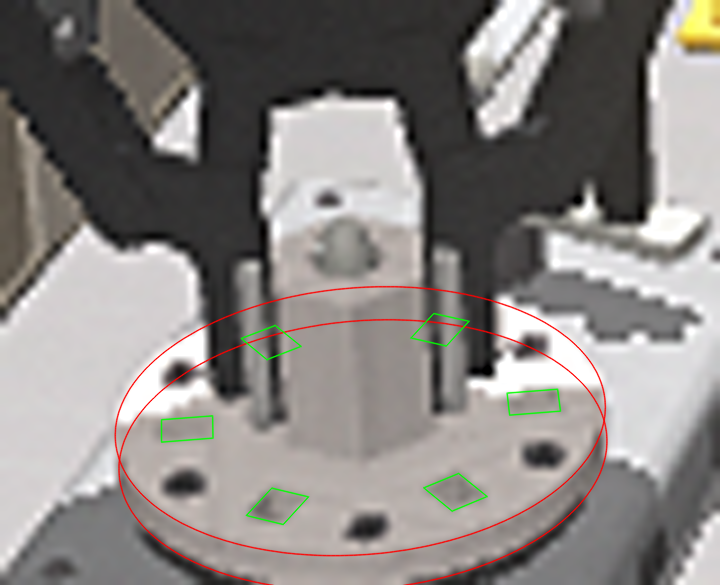

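move_arm:
  moves:
    - [[-0.1,0.1,0.3],[0,0,0],1]
    - [[-0.1,0.1,0.6],[0,0,0],1]
    - [[-0.1,0.1,0.6],[0,0,0],1]

```text
time: 12.08
position: [0.5952, -0.0739, 0.221]
ee_rot: [-0.001, 0.551, 0.834, -0.0]
ft_force: [2.3, -2.2, 2.4]
width: 0.0293
```

move_arm:
  moves:
    - [[-0.1,0.1,0.3],[0,0,0],1]
    - [[-0.1,0.1,0.5],[0,0,0],1]
    - [[-0.1,0.1,0.5],[0,0,0],1]

```text
time: 12.45
position: [0.5952, -0.074, 0.2209]
ee_rot: [-0.001, 0.551, 0.834, -0.0]
ft_force: [-0.8, -1.3, 6.1]
width: 0.029
```

move_arm:
  moves:
    - [[0,0,0.3],[0,0,0],1]
    - [[0,0,0.5],[0,0,0],1]
    - [[0,0,0.5],[0,0,0],1]

```text
time: 12.82
position: [0.5953, -0.074, 0.2209]
ee_rot: [-0.001, 0.551, 0.834, -0.0]
ft_force: [-2.9, -1.8, 7.8]
width: 0.0293
```

Home: z stopped at 220.9 mm (underside 36.0) with force rising to only ~11 N net. Relieve, release, lift.

move_arm:
  moves:
    - [[0,0,-0.8],[0,0,0],1]
    - [[0,0,-0.8],[0,0,0],0.6]
    - [[0,0,-0.8],[0,0,0],0.3]
    - [[0,0,-0.8],[0,0,0],0]
    - [[0,0,-0.8],[0,0,0],0]
    - [[0,0,-0.8],[0,0,0],0]
    - [[0,0,-30],[0,0,0],0]
    - [[0,0,-70],[0,0,0],0]
    - [[0,0,-110],[0,0,0],0]
    - [[0,0,-110],[0,0,0],0]
    - [[0,0,-110],[0,0,0],0]
    - [[0,0,-110],[0,0,0],0]

```text
time: 14.32
position: [0.5948, -0.0738, 0.328]
ee_rot: [-0.002, 0.551, 0.834, -0.001]
ft_force: [0.1, -0.0, -0.1]
width: 0.0851
```

```bash
python3 - <<'E'
from h import *
st()
im=r.grab_frame("side")
s=(594.7,-73.7);zu=36
it=[(circ(s,48,zu+8),(0,0,255)),(circ(s,48,zu),(0,0,255)),(circ(s,7,80),(0,0,255))]
overlay("side",im,it,185,170,80,65,9,"pics/o9.png")
E
```

```text
t 14.32 pos [594.8 -73.8 328. ] yaw_y 23.09 zaxis [-0.0043  0.0016 -1.    ] F [ 0.1 -0.  -0.1] M [-0.01 -0.02  0.02] w 85.1
```

View pics/o9.png

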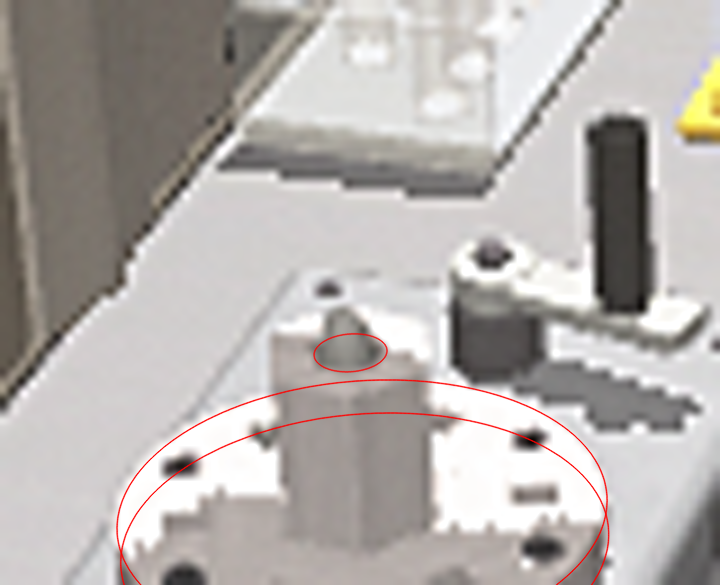

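```bash
python3 - <<'E'
from h import *
h=np.array([596.2,-156.3])
it=[(circ(h,8,53),(255,0,0))]
for th,c in((166,(0,0,255)),(172,(0,255,0)),(178,(255,0,255))):
    p=h+32*np.array([np.cos(np.radians(th)),np.sin(np.radians(th))])
    it+=[(circ(p,6,93),c),(circ(p,6,52),c)]
overlay("side",cv2.imread("pics/side0.png"),it,225,170,60,50,10,"pics/k0.png")
overlay("top",cv2.imread("pics/top0.png"),it,280,165,45,50,10,"pics/k0t.png")
a=cv2.imread("pics/k0.png");b=cv2.imread("pics/k0t.png");
x=np.hstack([a,b]);cv2.imwrite("pics/k0b.png",cv2.resize(x,None,fx=.75,fy=.75,interpolation=cv2.INTER_AREA))
E
```

```text
(no output)
```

View pics/k0b.png

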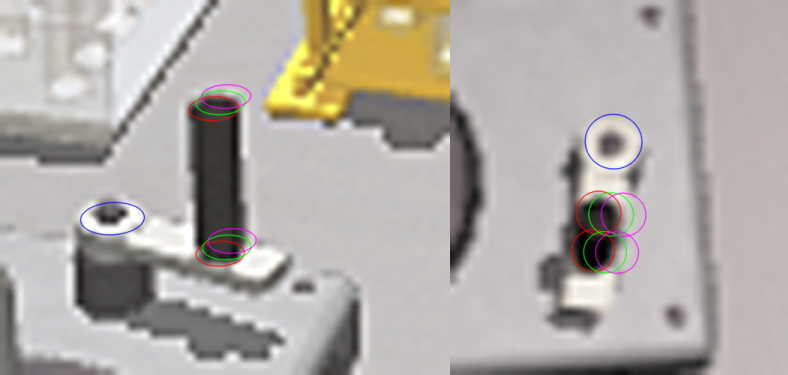

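```bash
python3 - <<'E'
from h import *
go([565,-149.1,328],77)
E
```

```text
t 14.38 pos [594.9 -73.9 328. ] yaw_y 23.09 zaxis [-0.0042  0.0016 -1.    ] F [-0.1 -0.1 -0.5] M [ 0.03  0.04 -0.02] w 85.4
shift [-57.5 -57.    0. ] rot [-0.0015 -0.0044 -0.9409]
```

move_arm:
  moves:
    - [[-20,-20,0],[0,0,-0.18],0.2]
    - [[-40,-40,0],[0,0,-0.36],0.4]
    - [[-57,-57,0],[0,0,-0.54],0.5]
    - [[-57.5,-57,0],[0,0,-0.72],0.5]
    - [[-57.5,-57,0],[0,-0.004,-0.94],0.5]
    - [[-57.5,-57,0],[0,-0.004,-0.94],0.5]
    - [[-57.5,-57,0],[0,-0.004,-0.94],0.5]
    - [[-57.5,-57,0],[0,-0.004,-0.94],0.5]

```text
time: 15.38
position: [0.5656, -0.1491, 0.3297]
ee_rot: [0.001, 0.114, 0.993, -0.001]
ft_force: [0.0, -0.1, -0.7]
width: 0.0427
```

```bash
python3 - <<'E'
from h import *
go([565,-149.1,236],77)
crop("side",170,100,180,130,4.4,"pics/s10.png")
E
```

```text
t 15.38 pos [ 565.6 -149.1  329.7] yaw_y 76.88 zaxis [ 0.0018 -0.0016 -1.    ] F [ 0.  -0.1 -0.7] M [ 0.02 -0.08 -0.01] w 42.7
shift [ 0.8 -0.  93.7] rot [-0.0012  0.0021 -0.0021]
```

View pics/s10.png

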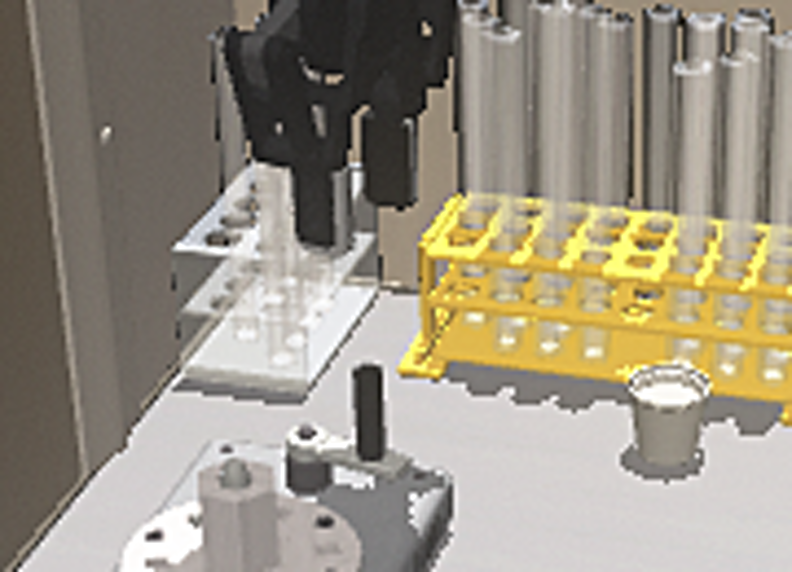

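Jaws stand over the peg (peg crop ~(368,370); fingertips (320,240),(390,200)). Descend round it.

move_arm:
  moves:
    - [[0,0,30],[0,0,0],0.5]
    - [[0,0,60],[0,0,0],0.5]
    - [[0,0,80],[0,0,0],0.5]
    - [[0,0,92],[0,0,0],0.5]
    - [[0,0,92],[0,0,0],0.5]
    - [[0,0,92],[0,0,0],0.6]
    - [[0,0,92],[0,0,0],0.7]
    - [[0,0,92],[0,0,0],0.76]
    - [[0,0,92],[0,0,0],0.76]
    - [[0,0,92],[0,0,0],0.76]
  force: 20

```text
time: 16.68
position: [0.5659, -0.1494, 0.2381]
ee_rot: [0.001, 0.114, 0.994, -0.001]
ft_force: [-0.3, 0.5, -1.1]
width: 0.0202
```

```bash
python3 - <<'E'
from h import *
go([565,-149.1,236],77)
crop("side",190,120,120,100,6,"pics/s11.png")
E
```

```text
t 16.68 pos [ 565.9 -149.4  238.1] yaw_y 76.94 zaxis [ 0.0025 -0.002  -1.    ] F [-0.3  0.5 -1.1] M [-0.03 -0.05  0.  ] w 20.2
shift [0.9 0.2 2.1] rot [-0.0013  0.0029 -0.001 ]
```

View pics/s11.png

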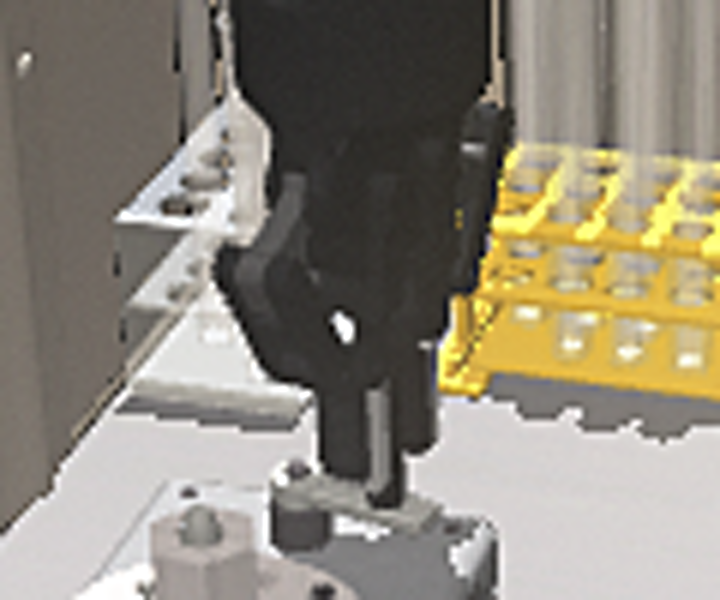

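```bash
python3 - <<'E'
from h import *
o,Rm,y=st()
h=np.array([596.2,-156.3])
p0=h+32*np.array([np.cos(np.radians(y+90)),np.sin(np.radians(y+90))])
for th in np.r_[np.arange(161,90,-6),91,89,88]:
    p=h+32*np.array([np.cos(np.radians(th)),np.sin(np.radians(th))])
    d=np.r_[p-o['position'][:2]*1000,0]
    print(th,np.round(Rm.T@d,1),round(np.radians(y-(th-90)),2))
E
```

```text
t 16.73 pos [ 565.8 -149.4  238. ] yaw_y 76.95 zaxis [ 0.0024 -0.0019 -1.    ] F [0.1 0.4 0.1] M [ 0.03 -0.05  0.01] w 20.6
161 [ 0.7  3.5 -0. ] 0.1
155 [ 0.2  6.8 -0. ] 0.21
149 [-0.7 10.  -0. ] 0.31
143 [-1.9 13.2 -0. ] 0.42
137 [-3.4 16.2 -0. ] 0.52
131 [-5.2 19.  -0. ] 0.63
125 [-7.3 21.6 -0. ] 0.73
119 [-9.7 23.9 -0. ] 0.84
113 [-12.3  26.   -0. ] 0.94
107 [-15.1  27.9   0. ] 1.05
101 [-18.1  29.4   0. ] 1.15
95 [-21.2  30.6   0. ] 1.26
91 [-23.4  31.2   0. ] 1.33
89 [-24.5  31.5   0. ] 1.36
88 [-25.   31.6   0. ] 1.38
```

move_arm:
  moves:
    - [[0.7,3.5,0],[0,0,0.1],0.76]
    - [[0.2,6.8,0],[0,0,0.21],0.76]
    - [[-0.7,10,0],[0,0,0.31],0.76]
    - [[-1.9,13.2,0],[0,0,0.42],0.76]
    - [[-3.4,16.2,0],[0,0,0.52],0.76]
    - [[-5.2,19,0],[0,0,0.63],0.76]
    - [[-7.3,21.6,0],[0,0,0.73],0.76]
    - [[-9.7,23.9,0],[0,0,0.84],0.76]
    - [[-9.7,23.9,0],[0,0,0.84],0.76]

```text
time: 17.85
position: [0.5805, -0.1284, 0.2379]
ee_rot: [0.001, 0.508, 0.861, -0.0]
ft_force: [-2.1, -0.7, 0.3]
width: 0.0206
```

```bash
python3 - <<'E'
from h import *
crop("side",190,120,120,100,6,"pics/s12.png")
o,Rm,y=st()
h=np.array([596.2,-156.3])
for th in (119,113,107,101,95,91,89,87,85,83):
    p=h+32*np.array([np.cos(np.radians(th)),np.sin(np.radians(th))])
    d=np.r_[p-o['position'][:2]*1000,0]
    print(th,np.round(Rm.T@d,1),round(np.radians(y-(th-90)),2))
E
```

```text
t 17.90 pos [ 580.5 -128.4  237.9] yaw_y 28.93 zaxis [ 0.0016 -0.0019 -1.    ] F [-1.8  0.7  1.2] M [-0.04  0.25  0.05] w 20.2
119 [-0.   0.2  0. ] -0.0
113 [-0.2  3.5  0. ] 0.1
107 [-0.7  6.8  0. ] 0.21
101 [-1.6 10.1  0. ] 0.31
95 [-2.8 13.2  0. ] 0.42
91 [-3.8 15.2  0. ] 0.49
89 [-4.3 16.2  0. ] 0.52
87 [-4.9 17.2  0. ] 0.56
85 [-5.5 18.1  0. ] 0.59
83 [-6.1 19.   0. ] 0.63
```

View pics/s12.png

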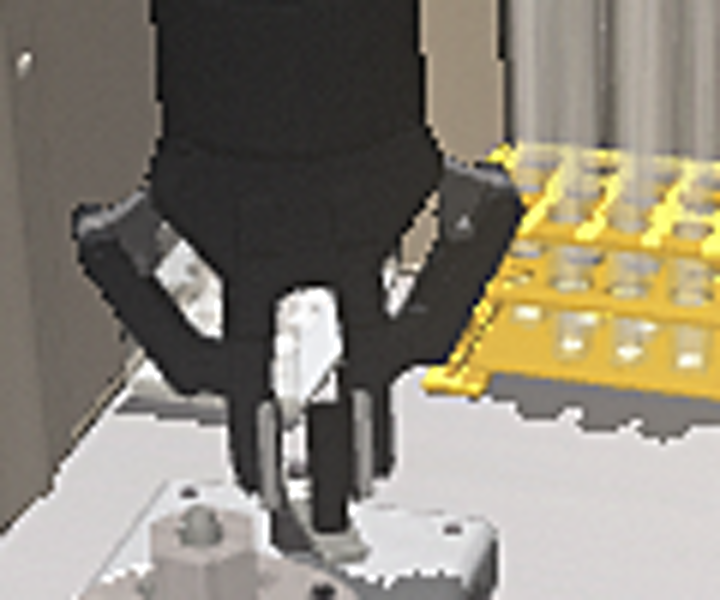

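move_arm:
  moves:
    - [[-0.2,3.5,0],[0,0,0.1],0.76]
    - [[-0.7,6.8,0],[0,0,0.21],0.76]
    - [[-1.6,10.1,0],[0,0,0.31],0.76]
    - [[-2.8,13.2,0],[0,0,0.42],0.76]
    - [[-3.8,15.2,0],[0,0,0.5],0.76]
    - [[-4.3,16.2,0],[0,0,0.5],0.76]
    - [[-4.9,17.2,0],[0,0,0.5],0.76]
    - [[-4.9,17.2,0],[0,0,0.5],0.76]

```text
time: 18.9
position: [0.5979, -0.124, 0.2378]
ee_rot: [0.001, 0.706, 0.709, 0.0]
ft_force: [-2.4, 1.5, 0.4]
width: 0.0205
```

```bash
python3 - <<'E'
from h import *
crop("side",190,120,120,100,6,"pics/s13.png")
o,Rm,y=st()
E
```

```text
t 18.95 pos [ 597.9 -124.1  237.7] yaw_y 0.22 zaxis [ 0.0015 -0.0012 -1.    ] F [-1.6  1.9  0.9] M [ 0.28  0.39 -0.06] w 20.6
```

View pics/s13.png

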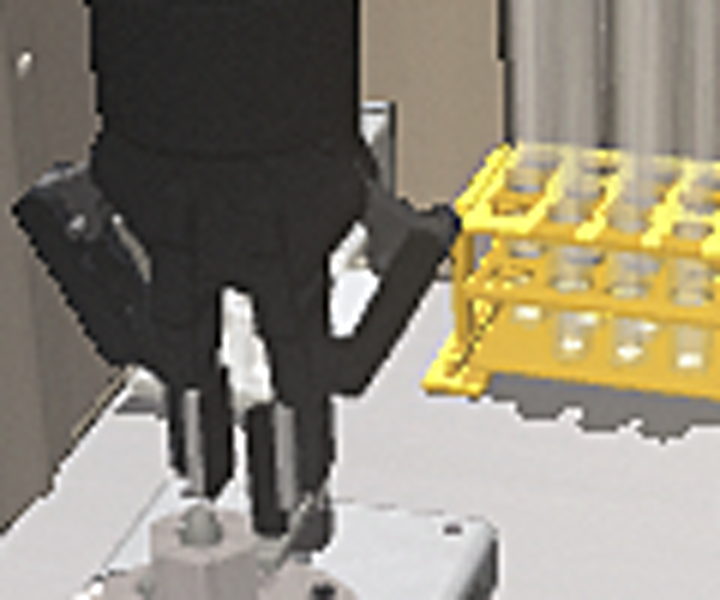

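move_arm:
  moves:
    - [[0,1,0],[0,0,0],0.76]
    - [[0,2,0],[0,0,0],0.76]
    - [[0,2,0],[0,0,0],0.76]

```text
time: 19.32
position: [0.6001, -0.1243, 0.2378]
ee_rot: [0.001, 0.706, 0.708, 0.0]
ft_force: [-2.0, 1.5, -0.4]
width: 0.0203
```

move_arm:
  moves:
    - [[0,0.7,0],[0,0,0],0.76]
    - [[0,1.5,0],[0,0,0],0.76]
    - [[0,1.5,0],[0,0,0],0.76]

```text
time: 19.7
position: [0.6008, -0.1243, 0.2377]
ee_rot: [0.0, 0.706, 0.708, -0.001]
ft_force: [-6.7, 1.9, 1.6]
width: 0.0206
```

move_arm:
  moves:
    - [[0,0.5,0],[0,0,0],0.76]
    - [[0,1,0],[0,0,0],0.76]
    - [[0,1,0],[0,0,0],0.76]

```text
time: 20.08
position: [0.6012, -0.1243, 0.2376]
ee_rot: [-0.001, 0.706, 0.708, -0.002]
ft_force: [-9.5, 0.9, 4.4]
width: 0.0205
```

At the stop (force rises to 9.5 N without motion). Back off to centre, open slightly, lift away.

move_arm:
  moves:
    - [[0,-2,0],[0,0,0],0.76]
    - [[0,-5.5,0],[0,0,0],0.76]
    - [[0,-5.5,0],[0,0,0],0.65]
    - [[0,-5.5,0],[0,0,0],0.6]
    - [[0,-5.5,-20],[0,0,0],0.6]
    - [[0,-5.5,-60],[0,0,0],0.6]
    - [[0,-5.5,-110],[0,0,0],0.6]
    - [[-20,-60,-150],[0,0,0],0.6]
    - [[-40,-120,-150],[0,0,0],0.6]
    - [[-40,-170,-150],[0,0,0],0.6]
    - [[-40,-200,-150],[0,0,0],0.6]
    - [[-40,-200,-150],[0,0,0],0.6]
    - [[-40,-200,-150],[0,0,0],0.6]

```text
time: 21.7
position: [0.4032, -0.1649, 0.3891]
ee_rot: [0.003, 0.706, 0.708, 0.001]
ft_force: [0.4, 0.1, 0.9]
width: 0.034
```

```bash
python3 - <<'E'
from h import *
o,Rm,y=st()
im=r.grab_frame("side");cv2.imwrite("pics/s14.png",im)
it=[]
h=np.array([596.2,-156.3])
for a in(91,):
  p=h+32*np.array([np.cos(np.radians(a)),np.sin(np.radians(a))])
  it+=[(circ(p,6,93),(0,0,255)),(circ(p,6,52),(0,0,255))]
s=(594.7,-73.7);it+=[(circ(s,48,44),(0,255,0)),(circ(s,48,36),(0,255,0)),(circ(s,7,80),(0,255,0))]
overlay("side",im,it,185,170,90,75,8,"pics/o14.png")
im=r.grab_frame("top");cv2.imwrite("pics/t14.png",im)
overlay("top",im,it,225,155,100,75,8,"pics/o14t.png")
E
```

```text
t 21.70 pos [ 403.2 -164.9  389.1] yaw_y 0.17 zaxis [ 0.0054 -0.0035 -1.    ] F [0.4 0.1 0.9] M [ 0.   -0.04 -0.  ] w 34.0
```

View pics/o14.png

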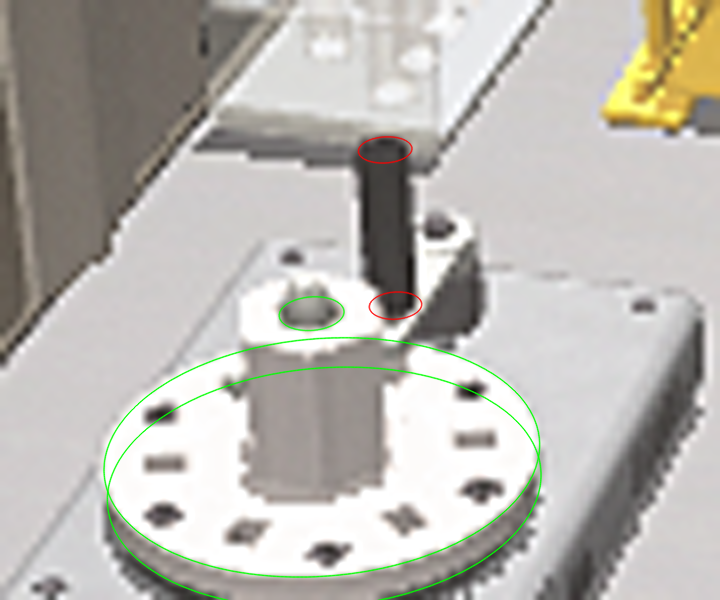

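View pics/t14.png

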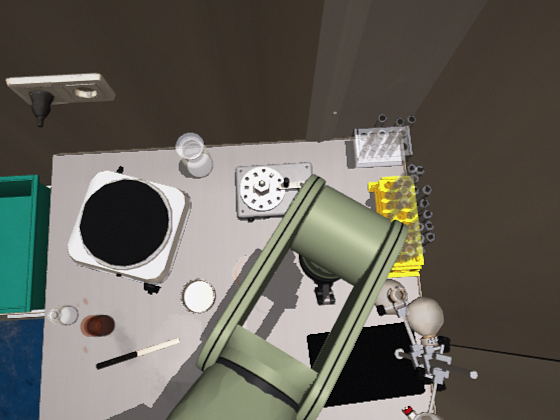

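View pics/s14.png

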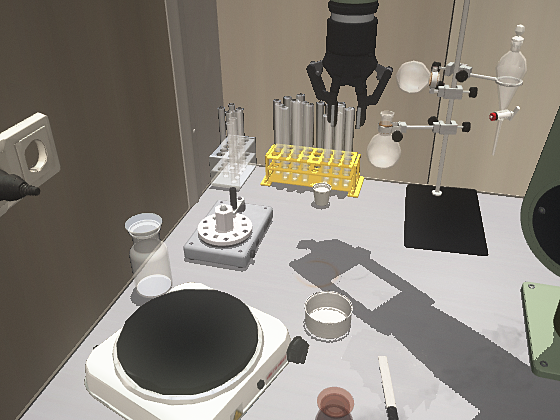

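View pics/o14t.png

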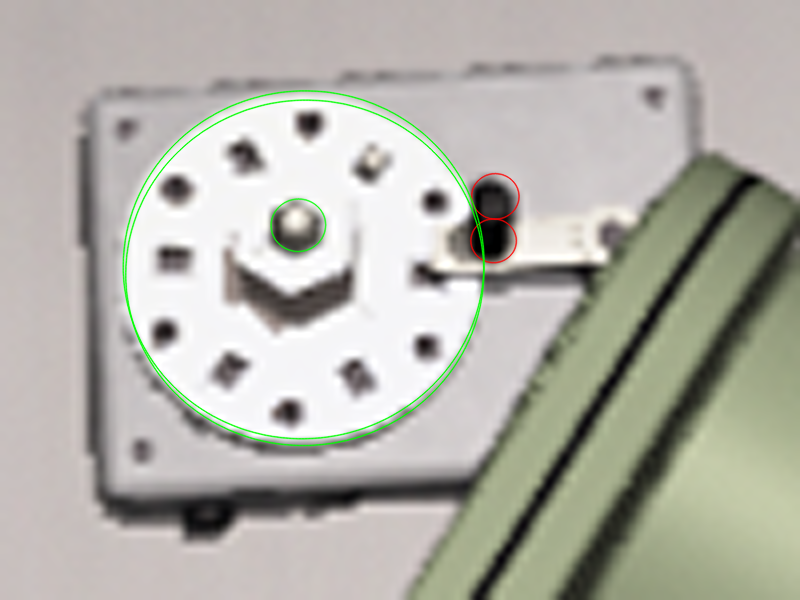

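The pin shows inside the upper-right slot (375,160), and the keeper lies over the rim, ending at (440,255) and parallel to the housing. The tin, cup and bottle have not moved. Handing in.

```bash
python3 -c "
from rig import r
print(r.hand_in())"
```

```text
the job is handed in; nothing more can be done
None
```

The index plate is fully home on the drive, with the locating pin in one of its slots. The keeper is swung to its stop over the rim and released. I handed the job in at about 22 s of the 64 s; it reports no verdict.

- **Plate:** I gripped it by the boss flats, turned it about 17° clockwise to line a slot up with the pin, and lowered it over the spindle. It met the collar about 10 mm above the hub face and pushed it down with roughly 5 N. It stopped with its underside at 36.0 mm, the hub-face height, with at most about 11 N between plate and unit. The readings showed no sign of it resting on the pin.
- **Keeper:** I moved the peg round between loosely closed fingers until the force rose to about 9.5 N with almost no further motion, which I took as the stop. I then backed off and withdrew.
- **Last checks:** The final top picture shows the pin inside a slot and the keeper arm over the rim, square to the housing. In both views, the plate and keeper match where they should be to within about 1 mm and 1–2°. By eye, the tin, cup and bottle stand where they were. With the robot clear, the wrist force read zero within noise.
- **Disagreement:** The first two views put the keeper peg about 3 mm apart in y. I settled it by overlaying the known 32 mm arm radius, and the final position fits. No check failed.

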